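# Zero the casting timer and rock the core out of the plaster mould

### The arm

A 7-joint arm with a two-finger parallel gripper is mounted at the origin on the work surface. World frame = base frame: x ahead of the robot, y to its left, z up, the work surface at z = 0. Lengths are in m, angles in rad, forces in N, time in s.
With the tool pointing down it reaches from about 0.4 to 0.875 m from the base axis. Payload 19.3 kg.
Tool frame: the origin (TCP) lies on the mounting face of the last link; the fingertips stand 173 mm ahead of it and the grasp point (between the pads) lies 155 mm ahead of it; z points along the fingers, y is the line along which they close (so a half turn about z gives the same grasp; the last joint's range is limited). The gripper opens to 85 mm and grips with 20 to 120 N. Pads are 22 mm wide; open, the fingers measure 114 mm over their backs; the gripper's body (76 mm by 85 mm) begins 54 mm behind the grasp point. The pads swing forward as they close: fully open they stand 13 mm farther back than shut.
Start: joints at [1.038, 0.521, -0.036, 1.599, 0.021, 1.021, -0.113], TCP at [0.279, -0.559, 0.405] pointing down, gripper open.
Joint ranges: [-2.91, 2.91], [-0.3, 2.13], [-1.5, 1.42], [0.17, 2.43], [-1.26, 4.41], [0.16, 1.93], [-2.52, 2.52]. Speed limits (rad/s): [1.89, 1.89, 2.39, 2.39, 3.01, 3.01, 3.01].

### API

Orientations are given as [roll, pitch, yaw] about the fixed x, y, z axes, in that order (R = Rz(yaw) Ry(pitch) Rx(roll)).
In Python, from workcell import bot, vision gives the robot as it stands.
- The arm moves only by the shell command python3 -m creep 'ROWS' [FORCE]. ROWS is JSON, a list that holds one entry, the list of rows, each a list of 7 numbers: the opening, from -1 (shut) to 1 (fully open), then the shift along the tool's x, y, z in cm, then the turn, a rotation vector about the tool's x, y, z in rad. In form: [[[grip, tx, ty, tz, rx, ry, rz], ...]]. A call has 1 to 12 rows; each row shifts and turns the commanded pose from where the row before left it, along the tool's axes as they then stand; what a row does not reach is not made up. A row lasts 1/8 s, in which the tool goes at most 62.5 mm and 10.7 degrees, less where a joint would pass 70% of its speed; a pose out of reach is approached as far as the arm can. A call with a gripper value outside its range is refused whole. The fingers move at their own pace and stop on an object; FORCE is the grip in N (left out, the last holds). Time passes only in rows, so rows that do not move let the fingers close. It gives the time, the measured TCP pose, the force, the opening and the grip force at its end, in the units of the state.
- bot.observe(): the state, without advancing time (a new reading comes with each control period).
- vision.grab_frame(name): name is "side" or "top" or "wrist"; returns a dict with "image" (480x640x3 uint8, blue, green, red), "depth" (480x640 float32, m along the optical axis (not along the pixel's ray), 0 where there is no reading), "fovy" (degrees; the focal length in pixels is half the picture's height over the tangent of half this angle, whatever the lens; pixels are square), "cx", "cy" (the principal point, pixels), "cam_to_world" (4x4, takes a point from camera to world coordinates); the wrist camera has in their place "tool_from_camera" (4x4, takes a point from camera to tool coordinates, whose origin is the TCP and whose axes are the flange's). Camera axes: x right, y down, z forward; pixel columns grow to the right and rows downward; lengths in m; the calibration is good to about 2 mm. A picture is of the moment at which its call begins: read the wrist's pose just before it.
- bot.job_done(): hands the job in; it is judged then, once.
The state is a dict: "clock": time; "qpos": joint angles; "qd": joint speeds; "joint_efforts": joint torques, N m; "position": TCP position; "tool_rot": TCP orientation; "force": force on the tool from outside, world axes, zero at the start; "moment": the same for the moment, N m; "grip_width": finger opening in m; "finger_force": force on a finger pad.
Only numpy, scipy, OpenCV 4.12 (cv2) and the standard library are available. Lean on these libraries where they do the work, as an engineer would, in place of code of your own. Each camera call takes 0.05 s, during which the arm holds its last target. There are 200 camera calls.

### The job

The casting time is up: turn the timer's orange knob anticlockwise, fully back to its zero stop at the green mark, and leave it there. Then take the aluminium core by its grip and rock it side to side, leaning it first towards its red shoulder and then the other way, working it up little by little until it comes free of the mould's tight rubber lips; a straight pull would lift the mould, which must stay down on the table. Finish still holding the core, upright, still and just clear of the mould, about two centimetres above its slot, with everything else left where it stands.

Things in the scene. Friction and masses are not known exactly. Their poses are not given: they have to be found in the camera images.
- timer (a joint): Angle of the timer's knob, rad. 0 = zero stop (white pointer on the knob at the green mark); grows as the knob turns clockwise seen from above; starts between 0.6 and 1.3. Needs about 0.07 N m, stays where it is left.
- timer_case: Bench timer fixed to the table: flat white case 110 (x) x 100 (y) x 30 high, origin under its centre. In the middle of its top a round orange knob, 50 across, axis vertical through the origin; the green zero mark is on the -x side of the knob.
- timer_grip (a point): Point on the knob's axis at the height to grip it, 67 mm above the table. The knob has an upright bar, 47 long, 14 thick, 44 to 74 mm above the table, to pinch across its 14 mm. At joint 0 the bar lies along the case's x axis, its white pointer towards -x; at joint value q it is turned q clockwise from that (this point's x axis follows the bar).
- mould: Loose off-white plaster block, 170 (x) x 190 (y) x 60 high, 2.7 kg, on the table; origin under its centre. In the middle of its top a slot 34 (x) x 72 (y) x 20 deep; its floor is 40 mm above the underside.
- slot (a point): Centre of the slot's mouth, at the mould's top. Two black sprung rubber lips, 64 long, run along its long sides from 14 mm below the top up to the top, and clamp the core's broad faces (28 N each). A straight pull on the core (30 to 39 N) lifts the mould; but while the core is swung in the plane of its broad faces it slides up easily, 2 to 3 mm with each swing of 0.2 rad.
- core: Aluminium core, 0.14 to 0.24 kg, at first on the slot's floor, axes along the mould's. Foot 20 (x) x 64 (y) x 24 high, origin under its centre; above it a grip 20 (x) x 34 (y), up to 74 mm above the origin, black on top. The +y shoulder is red. It rocks about its x axis, its top leaning to +y (red) or -y; the slot leaves 4 mm at each end, room for about 0.25 rad.
- core_grip (a point): Middle of the core's grip, 52 mm above the core's underside; axes as the core's. Pinch it across its 34 mm, along the core's y axis.
- cup: Loose bisque cup, 72 across, 75 high, origin under its centre. Leave alone.
- rib: Loose steel potter's rib, flat, 125 x 50 x 6 mm, origin under its centre. Leave alone.
- tape: Loose roll of tape, 100 across, 40 high, lying flat, origin under its centre. Leave alone.
- tub: Loose empty white glaze tub, 100 x 100 x 75 high, origin under its centre. Leave alone.
- brush: Loose brush lying on the table, 190 long, origin under its middle. Leave alone.
- oxide: Loose amber jar, 56 across, 90 high, origin under its centre. Leave alone.
There are look-alikes about, which are no part of the job. Several things have the shape of the core; the one meant has the colours described above. Leave any purple or yellow look-alike of the timer_case alone.

How it is judged:
On the way, in this order (a step that is already met when the one before it is completed fails the run):
1. the timer is turned back to its zero stop (within 0.08 rad) (value of joint timer below 0.08 rad), for 0.2 s.
2. the core, still in its slot, is leaned at least 0.05 rad (3 degrees) towards its red shoulder (angle between the z axis of core and the z axis of mould, either way round above 0.05 rad and z of core in the frame of mould below 0.06 m and y of core_grip in the frame of mould above 0.002 m), for 0.02 s.
3. the core, still in its slot, is leaned at least 0.05 rad the other way (angle between the z axis of core and the z axis of mould, either way round above 0.05 rad and z of core in the frame of mould below 0.06 m and y of core_grip in the frame of mould below -0.002 m), for 0.02 s.
At the end, for the whole second after the job is handed in: Fingers hold the core still, within 0.2 rad of upright, its underside 4 to 50 mm above the mould's top, within 40 mm of centre, not touching the mould; mould flat, within 50 mm of its place; timer within 0.08 rad of zero; bystanders within 40 mm of their places (value of joint timer below 0.08 rad and z of core in the frame of mould between 0.064 and 0.11 m and horizontal distance between core and mould below 0.04 m and angle between core's own z axis and vertical below 0.2 rad and contact force between the fingers and core above 1.5 N and contact force between core and mould below 0.1 N and linear speed of core below 0.03 m/s and angular speed of core below 0.3 rad/s and height (world z) of mould below 0.004 m and angle between mould's own z axis and vertical below 0.04 rad and distance of mould from where it was at the start of the episode below 0.05 m and distance of each of cup, rib, tape, tub, brush, oxide from where it was at the start of the episode below 0.04 m); the arm keeps its last pose, push and grip.
It fails at once if the mould is lifted off the table (more than 10 mm) or tipped (more than 0.12 rad) (height (world z) of mould above 0.01 m or angle between mould's own z axis and vertical above 0.12 rad).
It fails at once if a bystander is shoved more than 40 mm or knocked over (distance of any of cup, rib, tape, tub, brush, oxide from where it was at the start of the episode above 0.04 m).
It also fails if it takes over 64 s, if anything falls off the work surface, if the arm or the gripper's body presses on something with over 40 N, if the wrist force passes 120 N, or if a joint passes its speed limit or range.

## Working session

There is one attempt and no reset: what is moved stays moved. The work goes in short steps, Python scripts to look and compute and a shell command to move; the robot and the scene stay as the last step left them, time stands still between calls to the robot, and variables do not carry over. Pictures are saved under pics/ and viewed, at most 10 in all, crops included, and the job is handed in when it is done.

```bash
mkdir -p pics; ls; python3 - <<'E'
from workcell import bot, vision
import cv2,numpy as np,pickle
s=bot.observe(); print(s)
for n in("top","side"):
    f=vision.grab_frame(n); pickle.dump(f,open(n+".pkl","wb")); cv2.imwrite(f"pics/{n}0.png",f["image"])
    print(n,f["fovy"],f["cx"],f["cy"],np.round(f["cam_to_world"],3).tolist())
E
```

```text
pics
{'clock': 0.0, 'qpos': array([ 1.03779512,  0.52198946, -0.03633516,  1.59998679,  0.02119959,
        1.02112721, -0.11279488]), 'qd': array([ 8.60994416e-04, -3.83814670e-04,  2.27269380e-05,  3.36019433e-04,
        1.42360255e-03,  1.30982174e-03,  5.09980403e-04]), 'joint_efforts': array([-3.05902440e-04, -9.27076650e+01,  1.98015936e+00, -3.69918001e+01,
        1.77682971e-02,  8.28081305e-03, -6.83579060e-05]), 'position': array([ 0.278955  , -0.5591355 ,  0.40414844]), 'tool_rot': array([-3.14046949e+00,  7.69872560e-05,  4.62802527e-01]), 'force': array([-0.12380364, -1.11559111, -0.12276284]), 'moment': array([ 0.00477024, -0.09559791, -0.05904322]), 'finger_force': 0.0, 'grip_width': 0.08585334657652625}
top 54.33515302648094 317.85848760365803 233.25308009338647 [[-0.023, -0.992, 0.125, 0.4], [-0.999, 0.025, 0.02, -0.019], [-0.023, -0.125, -0.992, 1.191], [0.0, 0.0, 0.0, 1.0]]
side 55.18877864730408 316.98395182007624 236.63631133236154 [[-0.862, -0.311, 0.399, 0.092], [-0.506, 0.56, -0.656, 0.744], [-0.02, -0.768, -0.64, 0.823], [0.0, 0.0, 0.0, 1.0]]
```

View pics/top0.png

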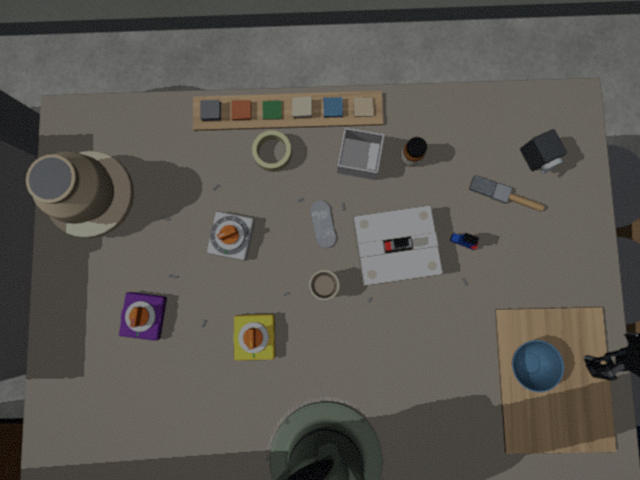

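View pics/side0.png

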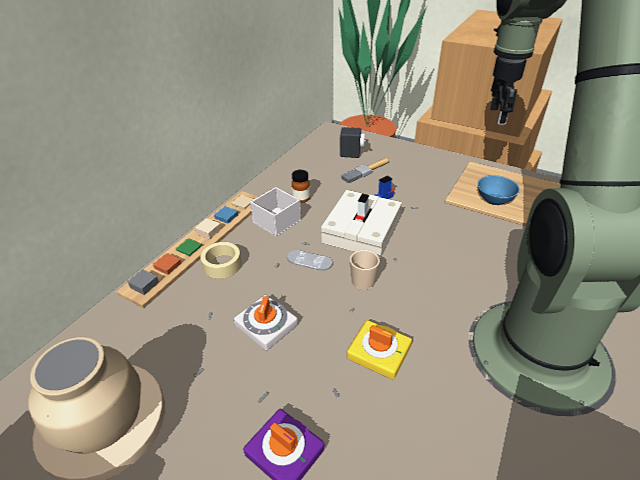

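Candidates in the top view are:
- **Timers:** white (231,236), purple (142,317) and yellow (254,337). The white case is the one described.
- **Core shapes:** the aluminium one with a red shoulder in the mould slot (398,244), and a blue one at (465,241). The one in the mould fits.

I'll confirm both in one crop and measure them.

```bash
cat > h.py <<'E'
import numpy as np,cv2,pickle
def ray(f,u,v,z):
    fl=240/np.tan(np.radians(f["fovy"]/2)); T=np.array(f["cam_to_world"])
    d=T[:3,:3]@np.array([(u-f["cx"])/fl,(v-f["cy"])/fl,1]); return T[:3,3]+d*(z-T[2,3])/d[2]
def rect(f,mask,z):
    c=max(cv2.findContours(mask.astype(np.uint8),0,2)[0],key=cv2.contourArea)
    p=np.array([ray(f,u,v,z)[:2] for u,v in c[:,0]],np.float32)
    return cv2.minAreaRect(p*1000)
E
python3 - <<'E'
from h import *
f=pickle.load(open("top.pkl","rb")); im=f["image"]; g=im.astype(int)
hsv=cv2.cvtColor(im,cv2.COLOR_BGR2HSV)
a=cv2.resize(im[196:276,190:270],(400,400),interpolation=2); b=cv2.resize(im[200:290,350:440],(400,400),interpolation=2)
cv2.imwrite("pics/crop1.png",np.hstack([a,b]))
def win(m,u0,u1,v0,v1):
    o=np.zeros(m.shape,np.uint8); o[v0:v1,u0:u1]=m[v0:v1,u0:u1]; return o
H,S,V=cv2.split(hsv)
white=(S<50)&(V>130)
k=np.ones((9,9),np.uint8)
wt=cv2.morphologyEx(win(white|((H<20)&(S>120)),200,262,206,268),3,k)
wm=cv2.morphologyEx(win(white,345,450,200,292),3,k)
print("case",rect(f,wt,.03)); print("mould",rect(f,wm,.06))
org=win((H<20)&(S>150)&(V>90),205,258,210,264)
print("orange",org.sum(),rect(f,org,.06))
red=win(((H<8)|(H>172))&(S>140),380,425,230,260); ys,xs=np.nonzero(red)
print("red",len(xs),xs.mean(),ys.mean(),ray(f,xs.mean(),ys.mean(),.064))
dk=win(V<50,380,425,230,260); print("blk top z.114",dk.sum(),rect(f,dk,.114))
print("bg vals",hsv[270,210],hsv[225,375],hsv[220,220], hsv[232,228])
E
```

```text
case ((548.0433959960938, 227.1311798095703), (92.1618881225586, 102.78178405761719), 77.3746337890625)
mould ((510.66180419921875, -188.81149291992188), (167.27159118652344, 187.29437255859375), 6.890827655792236)
orange 199 ((554.945068359375, 228.146240234375), (22.764293670654297, 42.66004943847656), 19.33674430847168)
red 58 387.5689655172414 245.77586206896552 [ 0.50794294 -0.16420308  0.064     ]
blk top z.114 192 ((505.45697021484375, -181.13742065429688), (28.421756744384766, 58.63306427001953), 6.744921684265137)
bg vals [ 19  27 103] [120   3 146] [110  18  85] [ 12 178 139]
```

View pics/crop1.png

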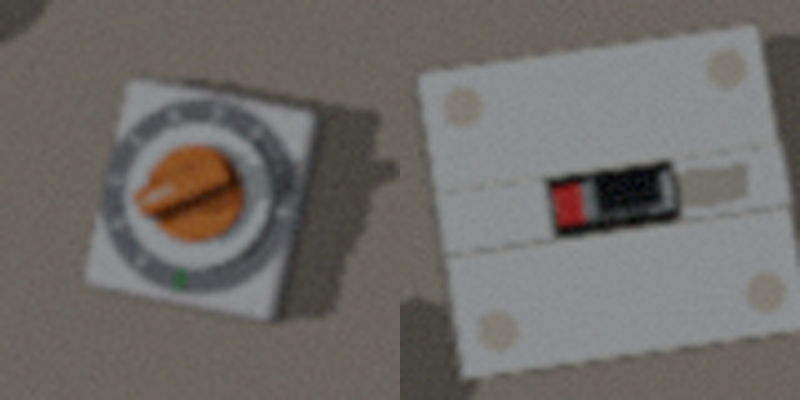

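Confirmed: the white case has its green mark at about (226,252), with the knob pointer on its +y side. The core has its red shoulder at (388,246) and a black top. I'll move above the timer for a wrist look.

```bash
cat >> h.py <<'E'
from scipy.spatial.transform import Rotation as Ro
def plan(s,xyz,yaw):
    R=Ro.from_euler("xyz",s["tool_rot"]); T=Ro.from_euler("xyz",[np.pi,0,yaw])
    print("pos",np.round(s["position"],4),"rot",np.round(s["tool_rot"],3),"q7",s["qpos"][6].round(2))
    d=R.inv().apply(np.array(xyz)-s["position"])*100
    print("shift cm first",d.round(2),"|rows",np.linalg.norm(d)/6.2,"then turn",(R.inv()*T).as_rotvec().round(3))
E
python3 - <<'E'
from h import *; from workcell import bot
plan(bot.observe(),[.53,.20,.38],1.74)
E
```

```text
pos [ 0.279  -0.5592  0.4042] rot [-3.141  0.     0.463] q7 -0.11
shift cm first [ 56.36 -56.72   2.47] |rows 12.902543704607519 then turn [-1.000e-03 -1.000e-03 -1.277e+00]
```

```bash
python3 -m creep '[[[1,3.5,-3.5,0.15,0,0,0],[1,3.5,-3.5,0.15,0,0,0],[1,3.5,-3.5,0.15,0,0,0],[1,3.5,-3.5,0.15,0,0,0],[1,3.5,-3.5,0.15,0,0,0],[1,3.5,-3.5,0.15,0,0,0],[1,3.5,-3.5,0.15,0,0,0],[1,3.5,-3.5,0.15,0,0,0],[1,3.5,-3.5,0.15,0,0,0],[1,3.5,-3.5,0.15,0,0,0],[1,3.5,-3.5,0.15,0,0,0],[1,3.5,-3.5,0.15,0,0,0]]]'
python3 - <<'E'
from h import *; from workcell import bot
plan(bot.observe(),[.53,.20,.38],1.74)
E
```

```text
clock: 1.6
position: [0.4676, 0.0056, 0.3866]
tool_rot: [3.142, 0.0, 0.463]
force: [0.6, -1.2, 0.3]
grip_width: 0.0854
finger_force: 0.0
pos [0.4676 0.0056 0.3866] rot [3.142 0.    0.463] q7 -1.36
shift cm first [ 14.26 -14.61   0.66] |rows 3.2950494392311964 then turn [-0.     0.    -1.277]
```

```bash
python3 -m creep '[[[1,3.5,-3.6,0.15,0,0,0],[1,3.5,-3.6,0.15,0,0,0],[1,3.6,-3.7,0.15,0,0,0],[1,3.6,-3.7,0.15,0,0,0],[1,0,0,0,0,0,-0.18],[1,0,0,0,0,0,-0.18],[1,0,0,0,0,0,-0.18],[1,0,0,0,0,0,-0.18],[1,0,0,0,0,0,-0.18],[1,0,0,0,0,0,-0.18],[1,0,0,0,0,0,-0.18],[1,0,0,0,0,0,0]]]'
python3 - <<'E'
from h import *; from workcell import bot,vision
s=bot.observe(); print(s["position"],s["tool_rot"])
f=vision.grab_frame("wrist"); R=np.eye(4); R[:3,:3]=Ro.from_euler("xyz",s["tool_rot"]).as_matrix(); R[:3,3]=s["position"]
f["cam_to_world"]=R@np.array(f["tool_from_camera"]); pickle.dump(f,open("w1.pkl","wb")); cv2.imwrite("pics/w1.png",f["image"])
E
```

```text
clock: 3.1
position: [0.5293, 0.1978, 0.3804]
tool_rot: [-3.141, -0.0, 1.722]
force: [1.0, -0.4, -0.4]
grip_width: 0.0854
finger_force: 0.0
[0.52927815 0.19781421 0.38038493] [-3.14087171e+00 -2.64447652e-04  1.72150996e+00]
```

View pics/w1.png

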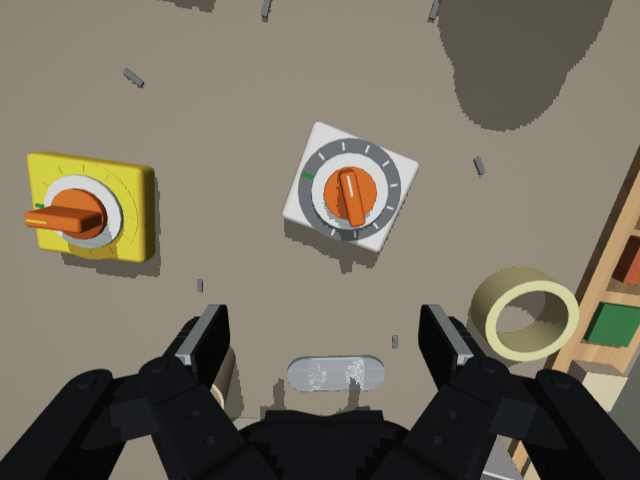

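The wrist view shows the white timer at (350,190), its bar running from (346,169) to (357,225) with the pointer near (350,180), and the green mark at (308,175).

```bash
python3 - <<'E'
from h import *
f=pickle.load(open("w1.pkl","rb")); im=f["image"]
H,S,V=cv2.split(cv2.cvtColor(im,cv2.COLOR_BGR2HSV))
w=np.zeros(H.shape,np.uint8); w[110:260,275:425]=1
o=w&((H<22)&(S>120)).astype(np.uint8); g=w&((H>45)&(H<85)&(S>90)).astype(np.uint8)
fl=w&((S<40)&(V>120)).astype(np.uint8); k=np.ones((25,25),np.uint8)
print("case",rect(f,cv2.morphologyEx(fl|o|g,3,k),.03))
o=cv2.morphologyEx(o,3,np.ones((7,7),np.uint8)); c=max(cv2.findContours(o,0,2)[0],key=cv2.contourArea); e=cv2.minEnclosingCircle(c); print("circle",e,ray(f,*e[0],.044)); ys,xs=np.nonzero(g); print("green",xs.mean(),ys.mean(),ray(f,xs.mean(),ys.mean(),.03))
z=f["depth"]; fy=240/np.tan(np.radians(f["fovy"]/2)); T=f["cam_to_world"]
v,u=np.nonzero((z>0)&(w>0)); d=z[v,u]; P=(T[:3,:3]@np.array([(u-f["cx"])/fy*d,(v-f["cy"])/fy*d,d])).T+T[:3,3]
b=P[(P[:,2]>.06)&(P[:,2]<.085)]; r=cv2.minAreaRect((b[:,:2]*1000).astype(np.float32)); print("bar n",len(b),np.median(b[:,2]),r)
q=b[b[:,2]>.070][:,:2]; m=q.mean(0); a=np.linalg.svd(q-m,full_matrices=False)[2][0]; print("bar top",m,"yaw",np.arctan2(a[1],a[0]))
cs=P[(P[:,2]>.025)&(P[:,2]<.036)]; print("case depth",cv2.minAreaRect((cs[:,:2]*1000).astype(np.float32)),np.median(cs[:,2]))
E
```

```text
case ((550.4917602539062, 230.7794189453125), (153.96109008789062, 143.7083282470703), 8.654614448547363)
circle ((350.5633239746094, 196.67410278320312), 30.02301597595215) [0.54939577 0.22633014 0.044     ]
green 307.0980392156863 175.2941176470588 [0.50624758 0.23798035 0.03      ]
bar n 925 0.07376141935547081 ((548.1920776367188, 229.2071075439453), (14.07376480102539, 47.37889099121094), 22.122112274169922)
bar top [0.54763701 0.2301095 ] yaw -1.1882074686749762
case depth ((548.1827392578125, 229.2869415283203), (99.60260772705078, 109.44893646240234), 77.49725341796875) 0.030541563961557106
```

```bash
python3 - <<'E'
from h import *; from workcell import bot
plan(bot.observe(),[.5482,.2292,.225],1.955)
E
```

```text
pos [0.5293 0.1978 0.3804] rot [-3.141 -0.     1.718] q7 -0.63
shift cm first [ 2.82  2.34 15.54] |rows 2.5755307807194683 then turn [-0.001 -0.    -0.237]
```

```bash
python3 -m creep '[[[1,1.41,1.17,2.5,0,0,0],[1,1.41,1.17,2.5,0,0,0],[1,0,0,0,0,0,-0.12],[1,0,0,0,0,0,-0.117],[1,0,0,3,0,0,0],[1,0,0,3,0,0,0],[1,0,0,2.5,0,0,0],[1,0,0,2,0,0,0],[1,0,0,0,0,0,0],[1,0,0,0,0,0,0]]]'
python3 - <<'E'
from h import *; from workcell import bot
plan(bot.observe(),[.5482,.2292,.222],1.955)
E
```

```text
clock: 4.4
position: [0.5483, 0.2297, 0.2265]
tool_rot: [3.141, -0.0, 1.959]
force: [-0.2, 0.2, 0.1]
grip_width: 0.0857
finger_force: 0.0
pos [0.5483 0.2297 0.2265] rot [ 3.141 -0.     1.959] q7 -0.58
shift cm first [-0.05 -0.03  0.45] |rows 0.07280382213401501 then turn [ 0.001 -0.     0.004]
```

```bash
python3 -m creep '[[[1,0,0,0.45,0,0,0],[-1,0,0,0,0,0,0],[-1,0,0,0,0,0,0],[-1,0,0,0,0,0,0],[-1,0,0,0,0,0,0],[-1,0,0,0,0,0,0],[-1,0,0,0,0,0,0]]]' 40
```

```text
clock: 5.28
position: [0.5483, 0.2296, 0.2214]
tool_rot: [3.141, -0.0, 1.96]
force: [2.1, 1.3, 3.9]
grip_width: 0.0133
finger_force: 43.0
```

Gripped, 13 mm wide. Turning anticlockwise.

```bash
python3 -m creep '[[[-1,0,0,0,0,0,-0.12],[-1,0,0,0,0,0,-0.12],[-1,0,0,0,0,0,-0.12],[-1,0,0,0,0,0,-0.12],[-1,0,0,0,0,0,-0.12],[-1,0,0,0,0,0,-0.12],[-1,0,0,0,0,0,-0.12],[-1,0,0,0,0,0,-0.08],[-1,0,0,0,0,0,-0.04],[-1,0,0,0,0,0,-0.02],[-1,0,0,0,0,0,0],[-1,0,0,0,0,0,0]]]'
python3 -c "
from workcell import bot
print(bot.observe()['moment'])"
```

```text
clock: 6.78
position: [0.5477, 0.2287, 0.2214]
tool_rot: [-3.139, -0.001, 2.939]
force: [-5.8, -6.6, 15.5]
grip_width: 0.013
finger_force: 45.8
[-1.68120469  1.44634897 -0.70873082]
```

The moment of -0.7 N·m shows it is against the stop. I'll release, lift and check.

```bash
python3 -m creep '[[[-1,0,0,0,0,0,0.015],[1,0,0,0,0,0,0],[1,0,0,0,0,0,0],[1,0,0,0,0,0,0],[1,0,0,0,0,0,0],[1,0,0,-2,0,0,0],[1,0,0,-5,0,0,0],[1,0,0,-5,0,0,0],[1,0,0,-4,0,0,0],[1,0,0,0,0,0,0],[1,0,0,0,0,0,0]]]'
python3 - <<'E'
from h import *; from workcell import bot,vision
s=bot.observe()
f=vision.grab_frame("wrist"); R=np.eye(4); R[:3,:3]=Ro.from_euler("xyz",s["tool_rot"]).as_matrix(); R[:3,3]=s["position"]
f["cam_to_world"]=T=R@np.array(f["tool_from_camera"]); pickle.dump(f,open("w2.pkl","wb")); cv2.imwrite("pics/w2.png",f["image"])
z=f["depth"]; fy=240/np.tan(np.radians(f["fovy"]/2))
v,u=np.nonzero(z>0); d=z[v,u]; P=(T[:3,:3]@np.array([(u-f["cx"])/fy*d,(v-f["cy"])/fy*d,d])).T+T[:3,3]
n=np.hypot(P[:,0]-.548,P[:,1]-.229)
for a,b,rr in((.066,.085,.04),(.026,.036,.09)):
    q=P[(n<rr)&(P[:,2]>a)&(P[:,2]<b)][:,:2]; print(len(q),cv2.minAreaRect((q*1000).astype(np.float32)))
plan(s,[.511,-.189,.40],.12)
E
```

```text
clock: 8.15
position: [0.5479, 0.2293, 0.3816]
tool_rot: [-3.142, 0.0, 2.925]
force: [1.0, -1.2, -0.4]
grip_width: 0.0857
finger_force: 0.0
815 ((547.4823608398438, 229.23658752441406), (13.267233848571777, 46.66611099243164), 77.13631439208984)
6815 ((547.7290649414062, 229.00198364257812), (99.27239227294922, 107.88436889648438), 77.587890625)
pos [0.5479 0.2293 0.3816] rot [-3.142  0.     2.925] q7 0.38
shift cm first [ -5.4  -41.65  -1.83] |rows 6.780070973455649 then turn [1.000e-03 0.000e+00 2.805e+00]
```

View pics/w2.png

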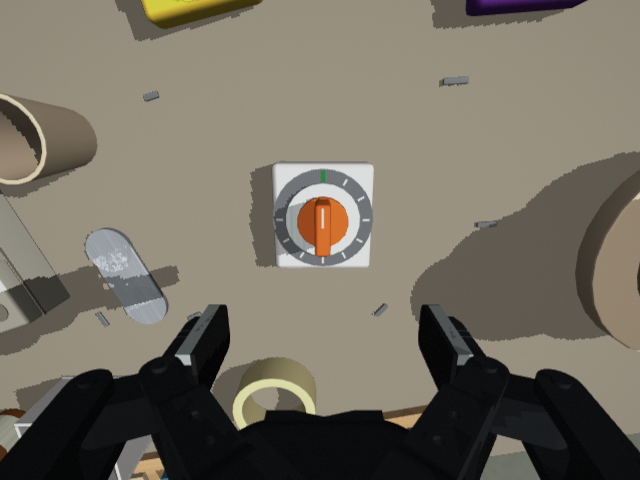

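The timer is at zero: the bar is at 77.1° against 77.6° for the case, with the pointer at green. Next, above the mould, using the half-turn-equivalent yaw 3.26.

```bash
python3 -m creep '[[[1,-0.7,-5.2,0,0,0,0],[1,-0.7,-5.2,0,0,0,0],[1,-0.7,-5.2,0,0,0,0],[1,-0.7,-5.2,0,0,0,0],[1,-0.7,-5.2,0,0,0,0],[1,-0.7,-5.2,0,0,0,0],[1,-0.7,-5.2,0,0,0,0],[1,-0.7,-5.2,0,0,0,0],[1,0,0,0,0,0,-0.17],[1,0,0,0,0,0,-0.165],[1,0,0,0,0,0,0],[1,0,0,0,0,0,0]]]'
python3 - <<'E'
from h import *; from workcell import bot,vision
s=bot.observe(); print(s["qpos"].round(2))
f=vision.grab_frame("wrist"); R=np.eye(4); R[:3,:3]=Ro.from_euler("xyz",s["tool_rot"]).as_matrix(); R[:3,3]=s["position"]
f["cam_to_world"]=T=R@np.array(f["tool_from_camera"]); pickle.dump(f,open("w3.pkl","wb")); cv2.imwrite("pics/w3.png",f["image"])
z=f["depth"]; fy=240/np.tan(np.radians(f["fovy"]/2))
v,u=np.nonzero(z>0); d=z[v,u]; P=(T[:3,:3]@np.array([(u-f["cx"])/fy*d,(v-f["cy"])/fy*d,d])).T+T[:3,3]
n=np.hypot(P[:,0]-.51,P[:,1]+.187)
for a,b,rr in((.105,.125,.05),(.052,.066,.14)):
    q=P[(n<rr)&(P[:,2]>a)&(P[:,2]<b)]; print(len(q),np.median(q[:,2]),cv2.minAreaRect((q[:,:2]*1000).astype(np.float32)))
E
```

```text
clock: 9.7
position: [0.5132, -0.1887, 0.3809]
tool_rot: [3.141, -0.001, -3.027]
force: [-1.0, 0.7, -0.2]
grip_width: 0.0854
finger_force: 0.0
[ 0.95  0.61 -1.02  1.8   0.59  1.07  1.4 ]
1318 0.11442334262326387 ((510.50238037109375, -187.23419189453125), (21.25008201599121, 34.370967864990234), 7.359955787658691)
35656 0.06030628162652038 ((510.30413818359375, -186.87603759765625), (169.7039337158203, 190.47950744628906), 6.960083961486816)
```

View pics/w3.png

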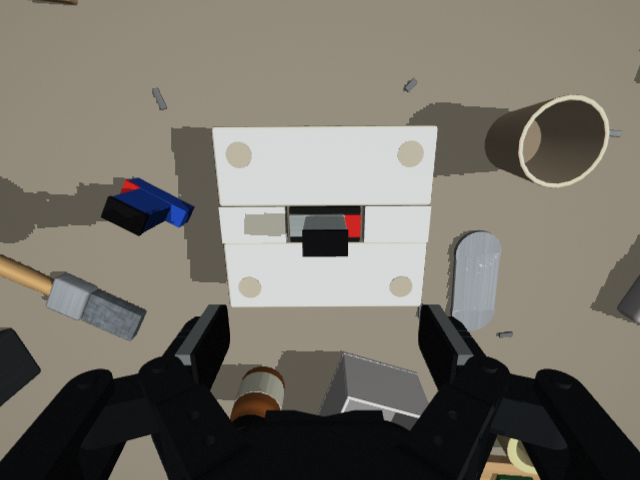

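The wrist view shows the core in the mould with its black top at (325,242) and red shoulder at (355,225). The blue look-alike is at (150,205) and left alone. The mould yaw is 0.1215, and the core and mould centres agree. Descending.

```bash
python3 - <<'E'
from h import *; from workcell import bot
plan(bot.observe(),[.5104,-.187,.249],-3.02)
E
```

```text
pos [ 0.5133 -0.1886  0.381 ] rot [ 3.141 -0.    -3.026] q7 1.4
shift cm first [ 0.26  0.19 13.2 ] |rows 2.129672699765356 then turn [ 0.    -0.    -0.006]
```

```bash
python3 -m creep '[[[1,0.26,0.19,2,0,0,-0.006],[1,0,0,3,0,0,0],[1,0,0,3,0,0,0],[1,0,0,2.5,0,0,0],[1,0,0,2,0,0,0],[1,0,0,0.7,0,0,0],[1,0,0,0,0,0,0],[1,0,0,0,0,0,0]]]'
python3 - <<'E'
from h import *; from workcell import bot
plan(bot.observe(),[.5104,-.187,.248],-3.02)
E
```

```text
clock: 10.75
position: [0.5107, -0.1872, 0.2499]
tool_rot: [-3.141, 0.001, -3.018]
force: [-0.5, -1.1, 0.3]
grip_width: 0.0856
finger_force: 0.0
pos [ 0.5107 -0.1872  0.2499] rot [-3.141e+00  1.000e-03 -3.018e+00] q7 1.25
shift cm first [0.03 0.02 0.19] |rows 0.03084958303878327 then turn [-0.     0.001  0.002]
```

```bash
python3 -m creep '[[[1,0.03,0.02,0.15,0,0,0],[-1,0,0,0,0,0,0],[-1,0,0,0,0,0,0],[-1,0,0,0,0,0,0],[-1,0,0,0,0,0,0],[-1,0,0,0,0,0,0]]]' 90
python3 -c "
from workcell import bot
s=bot.observe();print(s['moment'],s['qpos'].round(2))"
```

```text
clock: 11.5
position: [0.5103, -0.1876, 0.248]
tool_rot: [-3.141, 0.0, -3.018]
force: [-0.9, -4.5, 6.0]
grip_width: 0.0331
finger_force: 89.4
[-0.58116946  0.30618789 -0.07715769] [ 0.85  0.77 -0.87  1.9   0.79  0.85  1.25]
```

Held (33 mm wide, 89 N). First lean towards red (tool +y, rx+), rising slightly.

```bash
python3 -m creep '[[[-1,0,0.78,-0.08,0.04,0,0],[-1,0,0.78,-0.08,0.04,0,0],[-1,0,0,0,0,0,0]]]'
python3 -c "
from workcell import bot
s=bot.observe();print(s['moment'])"
```

```text
clock: 11.88
position: [0.5083, -0.171, 0.2496]
tool_rot: [-3.06, 0.0, -3.017]
force: [-3.5, 0.4, 12.7]
grip_width: 0.0328
finger_force: 91.5
[ 0.53756815  0.98286821 -0.13919265]
```

```bash
python3 -m creep '[[[-1,0,-0.88,-0.04,-0.045,0,0],[-1,0,-0.88,-0.04,-0.045,0,0],[-1,0,-0.88,-0.05,-0.045,0,0],[-1,0,-0.88,-0.06,-0.045,0,0],[-1,0,0,0,0,0,0]]]'
python3 -c "
from workcell import bot
s=bot.observe();print(s['moment'])"
```

```text
clock: 12.5
position: [0.5124, -0.2068, 0.2507]
tool_rot: [3.039, -0.0, -3.019]
force: [1.2, 2.5, -7.7]
grip_width: 0.0329
finger_force: 91.8
[ 0.18113072 -0.33018758  0.03347892]
```

Both leans done and forces are small. Continuing to rock the core upward.

```bash
python3 -m creep '[[[-1,0,0.97,-0.04,0.05,0,0],[-1,0,0.97,-0.04,0.05,0,0],[-1,0,0.97,-0.04,0.05,0,0],[-1,0,0.97,-0.04,0.05,0,0],[-1,0,-0.97,-0.04,-0.05,0,0],[-1,0,-0.97,-0.04,-0.05,0,0],[-1,0,-0.97,-0.04,-0.05,0,0],[-1,0,-0.97,-0.04,-0.05,0,0]]]'
python3 -c "
from workcell import bot
s=bot.observe();print(s['moment'])"
```

```text
clock: 13.5
position: [0.5123, -0.2062, 0.2559]
tool_rot: [3.039, -0.001, -3.016]
force: [2.1, 2.0, -15.7]
grip_width: 0.0331
finger_force: 94.2
[-0.30647279 -0.45726111  0.05989233]
```

```bash
python3 -m creep '[[[-1,0,0.97,-0.03,0.05,0,0],[-1,0,0.97,-0.03,0.05,0,0],[-1,0,0.97,-0.03,0.05,0,0],[-1,0,0.97,-0.03,0.05,0,0],[-1,0,-0.97,-0.04,-0.05,0,0],[-1,0,-0.97,-0.04,-0.05,0,0],[-1,0,-0.97,-0.04,-0.05,0,0],[-1,0,-0.97,-0.04,-0.05,0,0]]]'
python3 - <<'E'
from h import *
from workcell import bot,vision
s=bot.observe(); f=vision.grab_frame("side"); print(s['force'],s['qpos'].round(2))
cv2.imwrite("pics/s4.png",cv2.resize(f["image"][150:270,290:430],None,fx=4,fy=4,interpolation=2))
E
```

```text
clock: 14.5
position: [0.5123, -0.2065, 0.2607]
tool_rot: [3.04, -0.001, -3.017]
force: [2.1, 0.2, -15.8]
grip_width: 0.0333
finger_force: 95.4
[  2.13956531   0.18740936 -15.79565149] [ 0.93  0.79 -0.93  1.85  0.67  0.9   1.39]
```

View pics/s4.png

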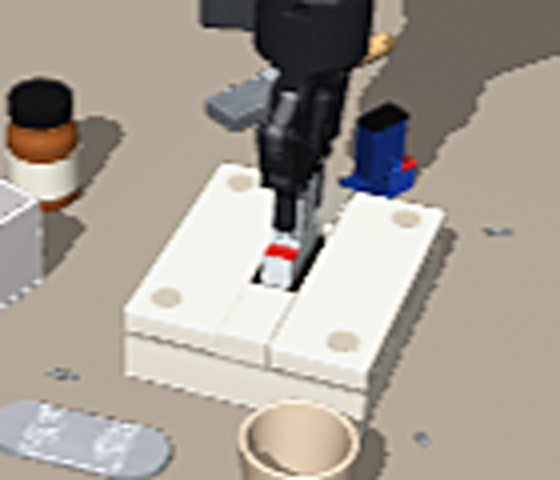

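The crop shows the core held with its red shoulder (280,250) risen about 14 mm out of the slot, and the mould flat on the table. Continuing.

```bash
python3 -m creep '[[[-1,0,0.97,-0.03,0.05,0,0],[-1,0,0.97,-0.03,0.05,0,0],[-1,0,0.97,-0.03,0.05,0,0],[-1,0,0.97,-0.03,0.05,0,0],[-1,0,-0.97,-0.03,-0.05,0,0],[-1,0,-0.97,-0.03,-0.05,0,0],[-1,0,-0.97,-0.03,-0.05,0,0],[-1,0,-0.97,-0.03,-0.05,0,0]]]'
python3 -m creep '[[[-1,0,0.97,-0.03,0.05,0,0],[-1,0,0.97,-0.03,0.05,0,0],[-1,0,0.97,-0.03,0.05,0,0],[-1,0,0.97,-0.03,0.05,0,0],[-1,0,-0.97,-0.03,-0.05,0,0],[-1,0,-0.97,-0.03,-0.05,0,0],[-1,0,-0.97,-0.03,-0.05,0,0],[-1,0,-0.97,-0.03,-0.05,0,0]]]'
```

```text
clock: 15.55
position: [0.5124, -0.2066, 0.2653]
tool_rot: [3.041, -0.0, -3.017]
force: [1.4, -1.6, -9.6]
grip_width: 0.0332
finger_force: 97.1
clock: 16.55
position: [0.5126, -0.2065, 0.27]
tool_rot: [3.041, 0.0, -3.017]
force: [-0.1, -1.2, -1.5]
grip_width: 0.0331
finger_force: 97.8
```

It is free: force is down to the core's weight. Straighten and lift to 20 mm clearance.

```bash
python3 -m creep '[[[-1,0,0.97,-0.1,0.05,0,0],[-1,0,0.97,-0.1,0.05,0,0],[-1,0,0,-0.3,0,0,0],[-1,0,0,-0.4,0,0,0],[-1,0,0,-0.4,0,0,0],[-1,0,0,-0.3,0,0,0],[-1,0,0,-0.1,0,0,0],[-1,0,0,0,0,0,0],[-1,0,0,0,0,0,0],[-1,0,0,0,0,0,0],[-1,0,0,0,0,0,0]]]'
python3 - <<'E'
from h import *
from workcell import bot,vision
print(bot.observe()["qd"].round(4))
f=vision.grab_frame("side")
a=cv2.resize(f["image"][150:270,290:430],None,fx=4,fy=4,interpolation=2)
cv2.imwrite("pics/s5.png",a)
f=vision.grab_frame("top"); g=pickle.load(open("top.pkl","rb"))
for n,(u,v) in dict(cup=(324,285),rib=(324,224),tape=(272,151),tub=(360,152),brush=(508,193),oxide=(414,150)).items():
    i=np.s_[v-20:v+20,u-20:u+20]; print(n,np.abs(f["image"][i].astype(int)-g["image"][i]).mean().round(1))
E
```

```text
clock: 17.92
position: [0.5102, -0.1873, 0.2882]
tool_rot: [3.142, -0.0, -3.017]
force: [-0.7, -0.4, -1.8]
grip_width: 0.0332
finger_force: 97.8
[ 0.0008  0.0025  0.0005 -0.0021  0.0014  0.0005  0.0007]
cup 5.2
rib 5.4
tape 5.1
tub 5.4
brush 5.3
oxide 5.1
```

View pics/s5.png

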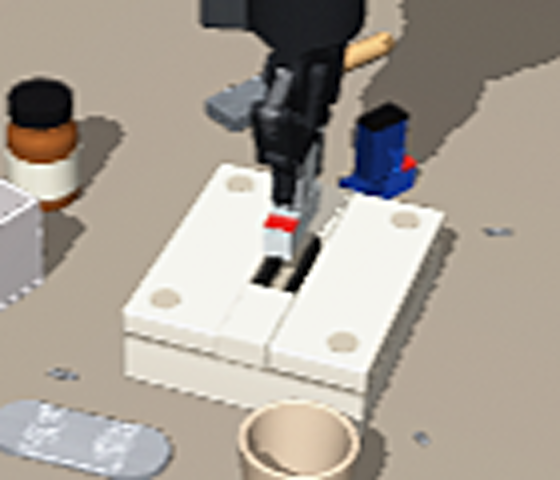

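The core is upright and clear of the slot (foot at (280,245), open slot below at (285,270)). The mould is flat and the bystanders unchanged.

```bash
python3 -c "
from workcell import bot
print(bot.job_done())"
```

```text
the job is handed in; nothing more can be done
None
```

I turned the timer back to its zero stop, rocked the core free, and handed the job in with it held upright about 20 mm above its slot; the mould stayed flat and the bystanders looked unmoved. The hand-in returned no verdict.

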